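# Put the gouge case away under the tool shelf

## Robot

A 7-joint arm with a two-finger parallel gripper is mounted at the origin on the work surface. World frame = base frame: x ahead of the robot, y to its left, z up, the work surface at z = 0. Lengths are in m, angles in rad, forces in N, time in s.
With the tool pointing down it reaches from about 0.4 to 0.85 m from the base axis. Payload 10.4 kg.
Tool frame: the origin (TCP) lies where the fingers leave the gripper's body, on its centre line; the fingertips stand 70 mm ahead of it and the grasp point (between the pads) lies r.grip_depth ahead of it (r.grip_depth is the distance from the TCP to the grasp point, in m); z points along the fingers, y is the direction in which the jaws open and shut (so a half turn about z gives the same grasp; the last joint's range is limited). The gripper opens to 87 mm and grips with 3 to 60 N. Pads are 19 mm wide; open, the fingers measure 117 mm over their backs; the gripper's body (75 mm by 190 mm) begins 51 mm behind the grasp point.
Start: joints at [-1.16, 0.332, -0.065, 1.46, 0.022, 1.35, -0.088], TCP at [0.263, 0.567, 0.292] pointing down, gripper open.
Joint ranges: [-2.6, 2.6], [-0.5, 2.12], [-1.47, 1.34], [0.16, 2.42], [-1.27, 4.41], [0.06, 2.06], [-2.6, 2.6]. Speed limits (rad/s): [2.22, 2.22, 2.79, 2.79, 3.14, 3.14, 3.14].

## Interface

Orientations are given as a unit quaternion [x, y, z, w].
In Python, from bench import monitor, viewer, workorder, nets, r gives the robot as it stands.
- The arm moves only by the tool drive_tool, never from a script. Its argument "plan" is a list of rows, each an object of numbers: "rx", "ry", "rz": the turn, a rotation vector about the tool's x, y, z in units of 360 degrees (1.0 is 360 degrees); "x", "y", "z": the shift along the tool's x, y, z in units of 1000 mm (1.0 is 1000 mm); "fingers": the opening, from 0 (shut) to 1 (fully open). In form: [{"rx": .., "ry": .., "rz": .., "x": .., "y": .., "z": .., "fingers": ..}, ...]. A call has 1 to 12 rows; each row is the pose to reach, as a shift and turn from the pose commanded when the call began, along the tool's axes at that moment, turning the shorter way round; what a row does not reach only later rows make up. A row lasts 1/8 s, in which the tool goes at most 62.5 mm and 10.7 degrees, less where a joint would pass 70% of its speed; a pose out of reach is approached as far as the arm can. A call with a number of a shift or a turn outside -1 to 1 is refused whole. A call with a gripper value outside its range is refused whole. The fingers move at their own pace and stop on an object; "squeeze" is the grip in N (left out, the last holds). Time passes only in rows, so rows that repeat a pose let the fingers close. It gives the time, the measured TCP pose, the force and the opening at its end, in the units of the state.
- monitor.read_state(): the state, without advancing time (a new reading comes with each control period).
- viewer.camera(name): name is "scene" or "top"; returns a dict with "color" (400x640x3 uint8, red, green, blue), "depth" (400x640 float32, m along the optical axis (not along the pixel's ray), 0 where there is no reading), "camera_matrix" (3x3 intrinsics, pixels), "xyz" and "rotation" of the camera in the world. Camera axes: x right, y down, z forward; pixel columns grow to the right and rows downward; lengths in m; the calibration is good to about 2 mm. A picture is of the moment at which its call begins.
- workorder.close_job(): hands the job in, once; it reports no verdict.
Trained networks look in the newest picture that a camera, given by its name, has taken for a name from the list of things; names that differ only in an ending like _2 or _b are one class to them, and where a whole thing is asked for, a point or a joint stands for the part that bears it (a point fixed in the world has none). Each returns a list of dicts, best first, with "confidence" (0 to 1); they miss things now and then, are a little off and sometimes report something else, mostly with a low value. They report only what shows in the picture. A call takes as long as a camera call. They do not tell look-alikes from the thing itself.
- nets.find_in(label, camera): "centre" ([x, y, z] in m, in world coordinates, good to about 4 mm: the middle of the surface that is visible of it).
- nets.regions_of(label, camera): "region" (400x640 bool, what is visible of it).
The state is a dict: "time": time; "joint_positions": joint angles; "joint_vel": joint speeds; "joint_torque": joint torques, N m; "ee_pos": TCP position; "eef_rot": TCP orientation; "ft_force": force on the tool from outside, world axes, zero at the start; "torque": the same for the moment, N m; "width": finger opening in m.
Only numpy, scipy, OpenCV 4.12 (cv2) and the standard library are available. Lean on these libraries where they do the work, as an engineer would, in place of code of your own. Each camera call takes 0.05 s, during which the arm holds its last target.

## Task

Push the dark wooden gouge case along the bench into its bay under the tool shelf until it is fully home against the back board, then swing the yellow retaining bar shut across its front so that it cannot slide out. Keep the case flat on the bench and leave the jar, the glue bottle and the mallet where they are.

Things in the scene. Friction and masses are not known exactly. Their poses are not given: they have to be found in the camera images.
- bay: Fixed bay on the bench. Origin: the home spot, where the centre of the case's underside lies when home (z = 0 is the bench). Its y axis points into the bay (the case enters moving to +y), x is across, z up. The back board's face is at y = +76 mm. Two rails 22 mm high have inner faces at x = +-56 mm from y = -34 to +76; toward the mouth they flare to about +-67 mm at y = -73.
- shelf_edge (a point): Middle of the front lower edge of the wooden shelf over the bay: y = -103 mm in the bay's frame, 155 mm above the bench; axes as the bay's. The shelf is 18 mm thick and spans x = +-100 mm and y = -103 to +96 mm, jars on its rear part reach 265 mm. A case at home has its near face 28 mm inside this edge, so a tool must lean to reach it.
- case_center (a point): Centre (25 mm above the bench) of the loose gouge case: closed dark wooden box, brass corners, green top, 100 mm (its x) by 150 mm (its y), 50 mm high, 0.4 to 0.85 kg. Axes as the case's. It starts before the mouth, its y axis within 0.35 rad of the bay's y, its centre on the bay's axis or up to 50 mm to the -x side. At home its y axis lies along the bay's.
- bar (a joint): Angle (rad) of the yellow retaining bar about its upright pivot: 0 = shut against a stop, lying along the bay's -x from the pivot, across the mouth. It grows as it opens, counter-clockwise from above; pi/2 points straight out (bay -y); limit 2.2. It starts at 1.6 to 1.9, beside the case's path, turns with light friction (0.12 N m) and stays where it is left.
- bar_pivot (a point): Axis of the bar at its mid-height (26 mm up), at x = +74, y = -86 mm in the bay's frame. The bar runs 115 mm from here, 14 mm thick, from 14 to 38 mm above the bench. Shut, its inner face clears the near face of a case at home by 4 mm, so it cannot shut on a case left further out. The brass pivot post is 22 mm across, 56 mm high.
- bar_knob (a point): Red knob on the bar, 100 mm from the pivot; this point is the knob's centre, 45 mm above the bench; the knob is 24 mm across and its top is 53 mm above the bench.
- jar: Bystander: amber jar, 68 mm across, 85 mm high; origin at the centre of its underside.
- glue: Bystander: white bottle with red cap, 48 mm across, 120 mm high; origin at the centre of its underside.
- mallet: Bystander: wooden mallet lying flat. Its handle (22 mm thick) runs along its -x from the head; head 60 x 100 x 48 mm centred 75 mm along +x; 195 mm long in all; origin on the bench at the middle of its length.
Mind the look-alikes: they are no part of the job. Leave any orange look-alike of the part that bears case_center alone.

How it is judged:
By the outcome, as a careful person would: the job done as asked, in the order asked, and still so for the second after the job is handed in, with the robot touching nothing.
It also fails if it takes over 72 s, if anything falls off the work surface, if the arm or the gripper's body presses on something with over 40 N, if the wrist force passes 120 N, or if a joint passes its speed limit or range.

## Working session

There is one attempt and no reset: what is moved stays moved. The work goes in short steps, Python scripts to look and compute and a tool call to move; the robot and the scene stay as the last step left them, time stands still between calls to the robot, and variables do not carry over. Pictures are saved under pics/ and viewed, and the job is handed in when it is done.

Besides the shell and the picture viewer there is one more tool, called after "Call:" by a JSON object that holds its "method" and its "body". drive_tool: Moves the arm, as the interface text tells. Its arguments: {"type":"object","properties":{"plan":{"type":"array","items":{"type":"object","properties":{"rx":{"type":"number","minimum":-1,"maximum":1},"ry":{"type":"number","minimum":-1,"maximum":1},"rz":{"type":"number","minimum":-1,"maximum":1},"x":{"type":"number","minimum":-1,"maximum":1},"y":{"type":"number","minimum":-1,"maximum":1},"z":{"type":"number","minimum":-1,"maximum":1},"fingers":{"type":"number"}}}},"squeeze":{"type":"number"}},"required":["plan"]}

```bash
mkdir -p pics; ls; cat > h.py <<'E'
import numpy as np,cv2
from bench import monitor, viewer, workorder, nets, r
def snap(n,tag):
    c=viewer.camera(n); cv2.imwrite(f'pics/{tag}.png',c['color'][:,:,::-1]); return c
def pts(c):
    K=np.array(c['camera_matrix']);d=c['depth'];v,u=np.mgrid[:400,:640]
    P=np.stack([(u-K[0,2])/K[0,0]*d,(v-K[1,2])/K[1,1]*d,d],-1)
    R=np.array(c['rotation']);
    if R.size==4:
        from scipy.spatial.transform import Rotation as Q; R=Q.from_quat(R).as_matrix()
    return P@R.T+np.array(c['xyz'])
E
python3 - <<'E'
from h import *
print(r.grip_depth, monitor.read_state())
for n in ['scene','top']:
    c=snap(n,n+'0'); print(n,c['xyz'],c['rotation'],c['camera_matrix'])
    np.savez(f'{n}0.npz',P=pts(c),color=c['color'])
    for l in ['bay','case_center','bar','bar_pivot','bar_knob','jar','glue','mallet','shelf_edge']:
        try: print(l,[(np.round(o['centre'],3).tolist(),round(o['confidence'],2)) for o in nets.find_in(l,n)])
        except Exception as e: print(l,e)
E
```

```text
pics
0.051 {'time': 0.0, 'joint_positions': array([-1.15960511,  0.33285588, -0.06472581,  1.46095005,  0.02155972,
        1.34989771, -0.08851893]), 'joint_vel': array([-0.00095303,  0.00065437,  0.00033589, -0.00040518, -0.00016826,
        0.00016075,  0.00060584]), 'joint_torque': array([-3.97748345e-04, -6.23258328e+01,  2.45315186e-02, -3.89899850e+01,
       -6.13351353e-02,  3.97376704e-02,  1.51847739e-04]), 'ee_pos': array([0.26255046, 0.56685518, 0.29145974]), 'eef_rot': array([ 2.15190266e-01,  9.76571885e-01, -6.94218985e-04, -1.43293459e-04]), 'ft_force': array([-0.74804713, -0.66596137, -0.20957915]), 'torque': array([ 0.00283283, -0.01485371,  0.0263237 ]), 'width': 0.08732069082129626}
scene [ 1.07770901 -0.14125197  1.10394355] [ 0.75106463  0.6036757  -0.16312672 -0.21181888] [[479.565281     0.         311.17886759]
 [  0.         479.565281   197.06121789]
 [  0.           0.           1.        ]]
bay [([0.562, 0.191, 0.174], 0.58), ([0.295, 0.258, 0.062], 0.47)]
case_center [([0.551, -0.138, 0.05], 0.78), ([0.696, -0.354, 0.048], 0.64), ([0.622, 0.05, 0.036], 
[... 431 characters left out ...]
  331.09789094]
 [  0.         499.36168449 200.26802068]
 [  0.           0.           1.        ]]
bay [([0.524, 0.175, 0.177], 0.75)]
case_center [([0.675, -0.346, 0.052], 0.97), ([0.534, -0.137, 0.05], 0.94), ([0.391, -0.35, 0.048], 0.58)]
bar [([0.618, 0.046, 0.039], 0.73)]
bar_pivot [([0.518, 0.176, 0.172], 0.69), ([0.619, 0.041, 0.037], 0.43)]
bar_knob [([0.617, 0.045, 0.037], 0.91), ([0.731, -0.185, 0.082], 0.74), ([0.52, 0.183, 0.172], 0.28)]
jar [([0.274, 0.247, 0.085], 0.95), ([0.521, 0.176, 0.173], 0.39), ([0.533, -0.135, 0.046], 0.33)]
glue [([0.73, -0.184, 0.082], 0.6)]
mallet [([0.723, 0.328, 0.049], 0.77), ([0.521, 0.183, 0.17], 0.21)]
shelf_edge [([0.52, 0.183, 0.17], 0.96)]
```

View pics/scene0.png

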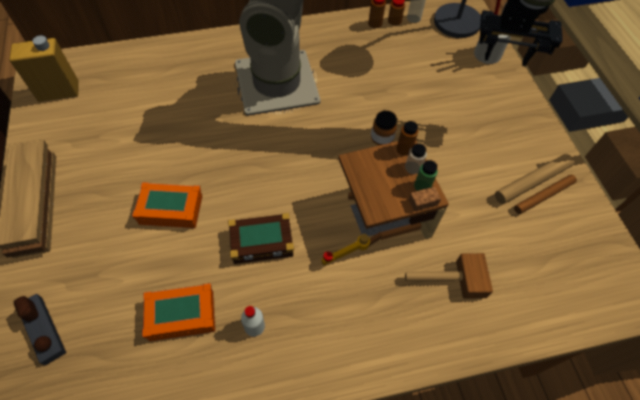

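View pics/top0.png

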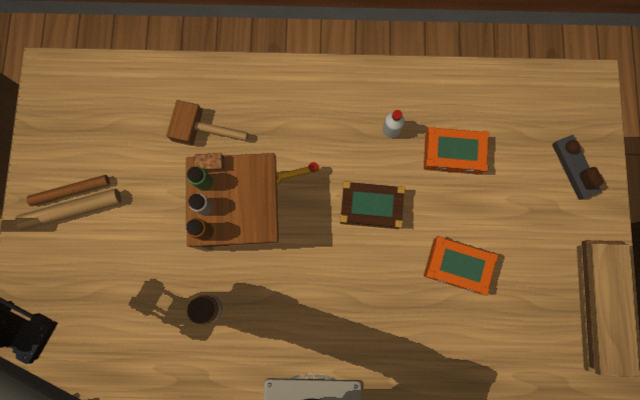

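```bash
python3 - <<'E'
import numpy as np,cv2
def rect(P,mask,zl,zh):
    m=mask&(P[...,2]>zl)&(P[...,2]<zh)
    n,l,s,c=cv2.connectedComponentsWithStats(m.astype(np.uint8))
    k=1+np.argmax(s[1:,4]); q=P[l==k]
    return cv2.minAreaRect((q[:,:2]*1000).astype(np.float32)),np.median(q[:,2]),len(q),s[k]
for n,bx in [('top',dict(shelf=(180,145,285,250),case=(335,175,410,235),knobbar=(278,155,325,190))),('scene',dict(shelf=(335,140,450,225),case=(222,205,300,270),knobbar=(315,230,372,268)))]:
    d=np.load(n+'0.npz');P=d['P'];C=d['color']
    for k,(zl,zh) in dict(shelf=(.165,.18),case=(.044,.056),knobbar=(.028,.06)).items():
        m=np.zeros((400,640),bool);x0,y0,x1,y1=bx[k];m[y0:y1,x0:x1]=1
        print(n,k,rect(P,m,zl,zh))
    # bench plane
    m=(abs(P[...,2])<.02);print('bench z',np.median(P[...,2][m]))
    R,G,B=[C[...,i].astype(int) for i in range(3)]
    x0,y0,x1,y1=bx['knobbar'];m=np.zeros((400,640),bool);m[y0:y1,x0:x1]=1
    red=m&(R>110)&(G<60)&(B<60); print('red',P[red].mean(0),red.sum(), P[red][:,2].max())
    yel=m&(R>100)&(G>80)&(B<60)&(P[...,2]>.02);q=P[yel];print('yel',q.mean(0),len(q)); print(np.round(q[np.argsort(q[:,1])][::max(1,len(q)//12)],3))
E
```

```text
top shelf (((522.41796875, 183.49685668945312), (201.04763793945312, 198.9191436767578), 3.916757106781006), np.float64(0.17260571820937498), 6248, array([ 187,  153,   92,   94, 6248], dtype=int32))
top case (((535.9699096679688, -137.8004608154297), (151.8982696533203, 102.6323471069336), 85.85836791992188), np.float64(0.04987986819157164), 2442, array([ 340,  181,   65,   47, 2442], dtype=int32))
top knobbar (((616.3170166015625, 49.136383056640625), (25.316892623901367, 109.82767486572266), 17.210391998291016), np.float64(0.03832650753143585), 289, array([278, 162,  42,  22, 289], dtype=int32))
bench z -0.0002806415678571206
red [0.61987742 0.00606869 0.09288127] 30 1.2583397497939877
yel [0.60635187 0.06018561 0.06021596] 54
[[ 0.341 -0.034  1.258]
 [ 0.62   0.03   0.041]
 [ 0.615  0.04   0.04 ]
 [ 0.618  0.043  0.039]
 [ 0.616  0.051  0.034]
 [ 0.614  0.058  0.031]
 [ 0.608  0.063  0.036]
 [ 0.608  0.068  0.033]
 [ 0.608  0.072  0.043]
 [ 0.603  0.077  0.043]
 [ 0.605  0.08   0.035]
 [ 0.601  0.085  0.041]
 [ 0.605  0.088  0.036]
 [ 0.601  0.092  0.039]]
scene shelf (((524.7258911132812, 184.93551635742188), (203.0571746826172, 200.9014129638672), 3.9058735370635986), np.float64(0.17257582584192022), 4711, array([ 339,  142,  110,   83, 4711], dtype=int32))
scene case (((540.1907348632812, -136.64183044433594), (152.32603454589844, 104.15914154052734), 86.2197494506836), np.float64(0.050046159272806756), 2289, array([ 228,  213,   66,   46, 2289], dtype=int32))
scene knobbar (((620.092041015625, 60.600624084472656), (30.88788604736328, 131.65335083007812), 18.127178192138672), np.float64(0.03890614870545139), 428, array([322, 234,  48,  31, 428], dtype=int32))
bench z -0.00014515551161198292
red [0.63072919 0.00969017 0.04963454] 37 0.055885141432918894
yel [nan nan nan] 0
[]<stdin>:17: RuntimeWarning: Mean of empty slice.
  ret = um.true_divide(
```

```bash
python3 - <<'E'
import cv2
for n,(x0,y0,x1,y1) in dict(top=(170,130,420,250),scene=(200,120,460,290)).items():
    i=cv2.imread(f'pics/{n}0.png')[y0:y1,x0:x1]; cv2.imwrite(f'pics/{n}crop.png',cv2.resize(i,None,fx=3,fy=3,interpolation=cv2.INTER_CUBIC))
E
```

```text
(no output)
```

View pics/scenecrop.png

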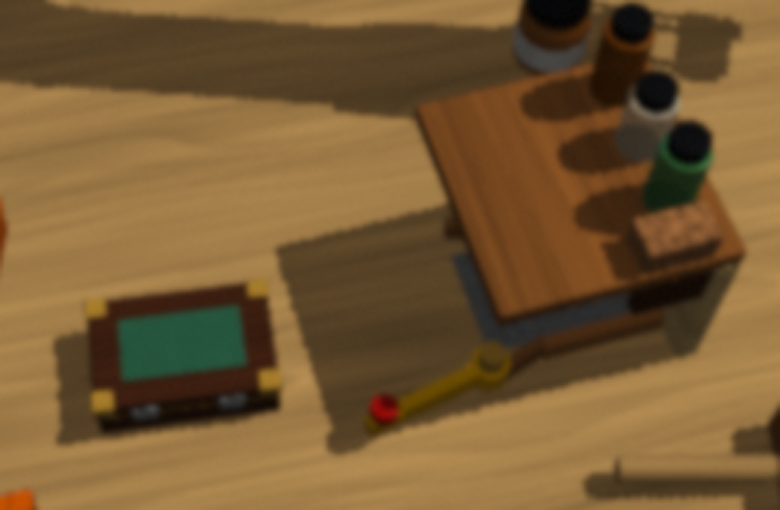

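View pics/topcrop.png

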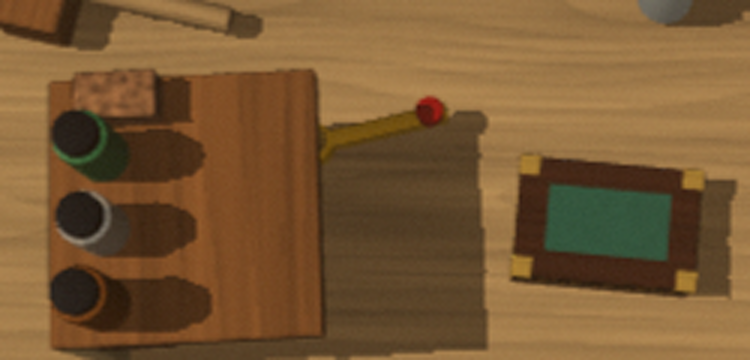

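```bash
python3 - <<'E'
from h import *
print([a for a in dir(r) if a[0]!='_'],[a for a in dir(monitor) if a[0]!='_'],[a for a in dir(viewer) if a[0]!='_'],[a for a in dir(workorder) if a[0]!='_'])
c=np.cos(np.radians(3.9));s=np.sin(np.radians(3.9))
O=np.array([.5233,.1875])
for n,p in dict(knobS=(.631,.0097),knobT=(.620,.008),case=(.538,-.137),glue=(.745,-.187),mallet=(.73,.326)).items():
    d=np.array(p)-O; print(n,d@[c,s],d@[-s,c])
P=np.load('scene0.npz')['P'];T=np.load('top0.npz');
for nm in ['scene','top']:
    d=np.load(nm+'0.npz');P=d['P'];C=d['color'].astype(int)
    m=(C[...,0]>110)&(C[...,1]<60)&(C[...,2]<60)&(abs(P[...,0]-.62)<.04)&(abs(P[...,1]-.01)<.04)&(P[...,2]>.03)&(P[...,2]<.07)
    q=P[m];print(nm,m.sum(),q.min(0),q.max(0),q.mean(0))
E
```

```text
['PlanningError', 'grip_depth'] ['read_state'] ['camera'] ['close_job']
knobS 0.09535747815031359 -0.18471351158161786
knobT 0.08426732508899099 -0.18566140665832065
case -0.007405002921989588 -0.32474837325493305
glue 0.19571487826371825 -0.3887117523644197
mallet 0.21564145819245648 0.12412051203822455
scene 35 [0.62169105 0.00144914 0.04965961] [0.63940601 0.01972204 0.05588514] [0.63258605 0.00954503 0.05248501]
top 29 [6.19663276e-01 2.65682132e-04 4.74779284e-02] [0.63641201 0.01787012 0.05690786] [0.62950433 0.00745918 0.05269305]
```

```bash
cat >> h.py <<'E'
from scipy.spatial.transform import Rotation as Q
A=np.radians(3.9); O=np.array([.5233,.1875])
BX=np.array([np.cos(A),np.sin(A)]); BY=np.array([-np.sin(A),np.cos(A)])
def w2b(p): d=np.asarray(p)[:2]-O; return np.array([d@BX,d@BY])*1000
def b2w(x,y): return O+(x*BX+y*BY)/1000
def pose(xb,yb,h,yaw,lean,tx=9.5,tz=70):
    """bay mm of tip front-edge middle, height mm; yaw deg rel. bay y (ccw), lean deg -> TCP pos, R"""
    a=A+np.radians(yaw); t=np.radians(lean)
    f=np.array([-np.sin(a),np.cos(a),0]); Z=np.array([0,0,1.])
    x=np.cos(t)*f+np.sin(t)*Z; z=np.sin(t)*f-np.cos(t)*Z; y=np.cross(z,x)
    tip=np.append(b2w(xb,yb),h/1000)
    return tip-(tx*x+tz*z)/1000, np.stack([x,y,z],1)
def tipof(s,tx=9.5,tz=70):
    R=Q.from_quat(s['eef_rot']).as_matrix(); p=s['ee_pos']+R@np.array([tx,0,tz])/1000
    z=R[:,2]; x=R[:,0]; return np.round([*w2b(p),p[2]*1000],1), np.round([np.degrees(np.arctan2(-x[0],x[1])-A),np.degrees(np.arcsin(x[2])),np.degrees(np.arcsin(R[2,1]))],2)
def rel(targets,base=None):
    s=monitor.read_state()
    p0,R0=(s['ee_pos'],Q.from_quat(s['eef_rot']).as_matrix()) if base is None else base
    for p,R in targets:
        d=R0.T@(p-p0); v=Q.from_matrix(R0.T@R).as_rotvec()/(2*np.pi)
        print('x %.4f y %.4f z %.4f  rx %.4f ry %.4f rz %.4f'%(*d,*v), ' tcp',np.round(p,3))
E
python3 - <<'E'
from h import *
rel([pose(-20,0,380,-30,0,0),pose(-17.7-.137*40,-399-40,180,-7.9,0),pose(-17.7-.137*30,-399-30,130,-7.9,32),pose(-17.7-.137*30,-399-30,30,-7.9,32)])
E
```

```text
x -0.3785 y -0.2446 z -0.1578  rx 0.0000 ry -0.0000 rz 0.2535  tcp [0.503 0.186 0.45 ]
x -0.5903 y -0.6398 z 0.0422  rx 0.0000 ry -0.0000 rz 0.1921  tcp [ 0.529 -0.262  0.25 ]
x -0.5994 y -0.6637 z 0.1079  rx -0.0536 ry 0.0777 rz 0.1868  tcp [ 0.528 -0.287  0.184]
x -0.5994 y -0.6637 z 0.2079  rx -0.0536 ry 0.0777 rz 0.1868  tcp [ 0.528 -0.287  0.084]
```

Call:
{"method": "drive_tool", "body": {"plan": [{"z": -0.06}, {"z": -0.12}, {"z": -0.158}, {"x": -0.05, "y": -0.03, "z": -0.158, "rz": 0.03}, {"x": -0.1, "y": -0.06, "z": -0.158, "rz": 0.06}, {"x": -0.15, "y": -0.09, "z": -0.158, "rz": 0.09}, {"x": -0.2, "y": -0.12, "z": -0.158, "rz": 0.12}, {"x": -0.24, "y": -0.15, "z": -0.158, "rz": 0.14}, {"x": -0.28, "y": -0.18, "z": -0.158, "rz": 0.16}, {"x": -0.32, "y": -0.21, "z": -0.158, "rz": 0.18}, {"x": -0.36, "y": -0.25, "z": -0.158, "rz": 0.19}, {"x": -0.38, "y": -0.29, "z": -0.158, "rz": 0.19}]}}

```text
validation failed for argument at $.pl...
```

```bash
python3 - <<'E'
from h import *
s=monitor.read_state();print(s['time'],s['joint_positions'],s['ee_pos'],s['eef_rot'],s['ft_force'])
rel([pose(-17.7-.137*40,-399-40,240,-7.9,0),pose(-17.7-.137*30,-399-30,150,-7.9,32)])
E
```

```text
1.0 [-1.15960813  0.33222964 -0.06472192  1.46008051  0.02158256  1.34992461
 -0.08851068] [0.26267021 0.56714189 0.29226637] [ 2.15193113e-01  9.76571515e-01  2.89476583e-05 -1.51988477e-05] [0.90678854 0.19678179 1.37069864]
x -0.5903 y -0.6398 z -0.0178  rx 0.0000 ry -0.0000 rz 0.1921  tcp [ 0.529 -0.262  0.31 ]
x -0.5994 y -0.6637 z 0.0879  rx -0.0536 ry 0.0777 rz 0.1868  tcp [ 0.528 -0.287  0.204]
```

Call:
{"method": "drive_tool", "body": {"plan": [{"rx": 0, "ry": 0, "rz": 0, "x": 0, "y": 0, "z": -0.08, "fingers": 0.7}, {"rx": 0, "ry": 0, "rz": 0, "x": 0, "y": 0, "z": -0.158, "fingers": 0.7}]}}

```text
time: 1.25
ee_pos: [0.2626, 0.5667, 0.4186]
eef_rot: [0.215, 0.977, -0.001, -0.0]
ft_force: [0.7, 1.3, 0.0]
width: 0.0743
```

Call:
{"method": "drive_tool", "body": {"plan": [{"rx": 0, "ry": 0, "rz": 0.03, "x": -0.05, "y": -0.03, "z": 0, "fingers": 0.7}, {"rx": 0, "ry": 0, "rz": 0.06, "x": -0.1, "y": -0.06, "z": 0, "fingers": 0.7}, {"rx": 0, "ry": 0, "rz": 0.09, "x": -0.15, "y": -0.09, "z": 0, "fingers": 0.7}, {"rx": 0, "ry": 0, "rz": 0.12, "x": -0.2, "y": -0.12, "z": 0, "fingers": 0.7}, {"rx": 0, "ry": 0, "rz": 0.14, "x": -0.24, "y": -0.15, "z": 0, "fingers": 0.7}, {"rx": 0, "ry": 0, "rz": 0.16, "x": -0.28, "y": -0.18, "z": 0, "fingers": 0.7}, {"rx": 0, "ry": 0, "rz": 0.18, "x": -0.32, "y": -0.21, "z": 0, "fingers": 0.7}, {"rx": 0, "ry": 0, "rz": 0.19, "x": -0.36, "y": -0.25, "z": 0, "fingers": 0.7}, {"rx": 0, "ry": 0, "rz": 0.192, "x": -0.39, "y": -0.3, "z": 0, "fingers": 0.7}, {"rx": 0, "ry": 0, "rz": 0.192, "x": -0.42, "y": -0.35, "z": 0, "fingers": 0.7}, {"rx": 0, "ry": 0, "rz": 0.192, "x": -0.45, "y": -0.4, "z": 0, "fingers": 0.7}, {"rx": 0, "ry": 0, "rz": 0.192, "x": -0.45, "y": -0.4, "z": 0, "fingers": 0.7}]}}

```text
time: 2.75
ee_pos: [0.5029, 0.0098, 0.4179]
eef_rot: [0.734, 0.679, 0.0, 0.001]
ft_force: [-0.5, 0.1, -0.8]
width: 0.0612
```

```bash
python3 - <<'E'
from h import *
s=monitor.read_state();print(s['time'],s['joint_positions'],s['ee_pos'],s['eef_rot'],s['ft_force'],s['width'])
rel([pose(-17.7-.137*40,-399-40,280,-7.9,0),pose(-17.7-.137*30,-399-30,180,-7.9,32)])
E
```

```text
2.75 [-5.92388554e-01  1.61964027e-03  4.87503172e-01  1.58312501e+00
 -4.41183429e-04  1.55569123e+00 -1.82541194e-01] [0.50293825 0.00984367 0.41789418] [7.34024035e-01 6.79123139e-01 4.43882552e-04 5.29844222e-04] [-0.49164566  0.06104001 -0.78699523] 0.06121749458220958
x -0.2685 y 0.0473 z 0.0680  rx 0.0002 ry 0.0000 rz -0.0012  tcp [ 0.529 -0.262  0.35 ]
x -0.2941 y 0.0473 z 0.1837  rx 0.0006 ry 0.0889 rz -0.0012  tcp [ 0.528 -0.287  0.234]
```

Call:
{"method": "drive_tool", "body": {"plan": [{"rx": 0, "ry": 0.0, "rz": 0, "x": -0.06, "y": 0.01, "z": 0, "fingers": 0.7}, {"rx": 0, "ry": 0.0, "rz": 0, "x": -0.12, "y": 0.02, "z": 0, "fingers": 0.7}, {"rx": 0, "ry": 0.02, "rz": 0, "x": -0.18, "y": 0.03, "z": 0.03, "fingers": 0.7}, {"rx": 0, "ry": 0.04, "rz": 0, "x": -0.23, "y": 0.04, "z": 0.07, "fingers": 0.7}, {"rx": 0, "ry": 0.06, "rz": 0, "x": -0.27, "y": 0.047, "z": 0.1, "fingers": 0.7}, {"rx": 0, "ry": 0.08, "rz": 0, "x": -0.294, "y": 0.047, "z": 0.15, "fingers": 0.7}, {"rx": 0.0006, "ry": 0.089, "rz": -0.001, "x": -0.294, "y": 0.047, "z": 0.184, "fingers": 0.7}, {"rx": 0.0006, "ry": 0.089, "rz": -0.001, "x": -0.294, "y": 0.047, "z": 0.184, "fingers": 0.7}, {"rx": 0.0006, "ry": 0.089, "rz": -0.001, "x": -0.294, "y": 0.047, "z": 0.184, "fingers": 0.7}]}}

```text
time: 3.88
ee_pos: [0.5305, -0.2807, 0.235]
eef_rot: [0.7, 0.659, 0.2, -0.189]
ft_force: [0.5, -0.8, -0.3]
width: 0.0609
```

```bash
python3 - <<'E'
from h import *
s=monitor.read_state();print(s['time'],s['joint_positions'],s['ft_force'],s['width'],tipof(s))
rel([pose(-17.7-.137*30,-399-30,30,-7.9,32),pose(-17.7,-399,30,-7.9,32)])
snap('scene','s1');snap('top','t1')
E
```

```text
3.875 [ 0.14650347  0.58753215  0.68673263  1.46389251 -0.75340639  1.64879758
  0.87058558] [ 0.4888532  -0.8479855  -0.25698356] 0.060890782465334255 (array([ -18.9, -422.9,  180.6]), array([-7.37, 31.96,  0.  ]))
x -0.0852 y -0.0025 z 0.1244  rx -0.0008 ry 0.0001 rz 0.0013  tcp [ 0.528 -0.287  0.084]
x -0.0595 y -0.0023 z 0.1404  rx -0.0008 ry 0.0001 rz 0.0013  tcp [ 0.53  -0.257  0.084]
```

View pics/s1.png

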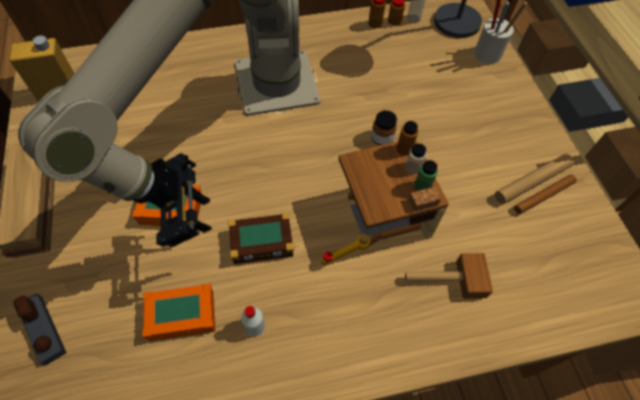

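Call:
{"method": "drive_tool", "body": {"plan": [{"rx": 0, "ry": 0, "rz": 0, "x": -0.03, "y": -0.001, "z": 0.041, "fingers": 0.7}, {"rx": 0, "ry": 0, "rz": 0, "x": -0.057, "y": -0.002, "z": 0.083, "fingers": 0.7}, {"rx": 0, "ry": 0, "rz": 0.001, "x": -0.075, "y": -0.002, "z": 0.11, "fingers": 0.7}, {"rx": -0.0008, "ry": 0, "rz": 0.0013, "x": -0.0852, "y": -0.0025, "z": 0.1244, "fingers": 0.7}, {"rx": -0.0008, "ry": 0, "rz": 0.0013, "x": -0.0852, "y": -0.0025, "z": 0.1244, "fingers": 0.7}]}}

```text
time: 4.6
ee_pos: [0.5266, -0.2873, 0.0831]
eef_rot: [0.704, 0.655, 0.201, -0.189]
ft_force: [-0.6, -0.2, 1.9]
width: 0.0607
```

```bash
python3 - <<'E'
from h import *
s=monitor.read_state();print(s['time'],s['joint_positions'],s['ft_force'],s['width'],tipof(s))
np.save('base.npy',np.r_[s['ee_pos'],s['eef_rot']])
c=snap('top','t2');snap('scene','s2')
E
python3 -c "
import cv2
i=cv2.imread('pics/t2.png')[120:300,300:520];cv2.imwrite('pics/t2c.png',cv2.resize(i,None,fx=3,fy=3))"
```

```text
4.6 [ 0.19754748  0.76143147  0.62242245  1.55764041 -0.84055119  1.45068917
  1.01969174] [-0.55076782 -0.21930888  1.9183253 ] 0.06068442460959559 (array([ -22.8, -429.1,   28.8]), array([-8.04, 32.03, -0.09]))
```

View pics/t2c.png

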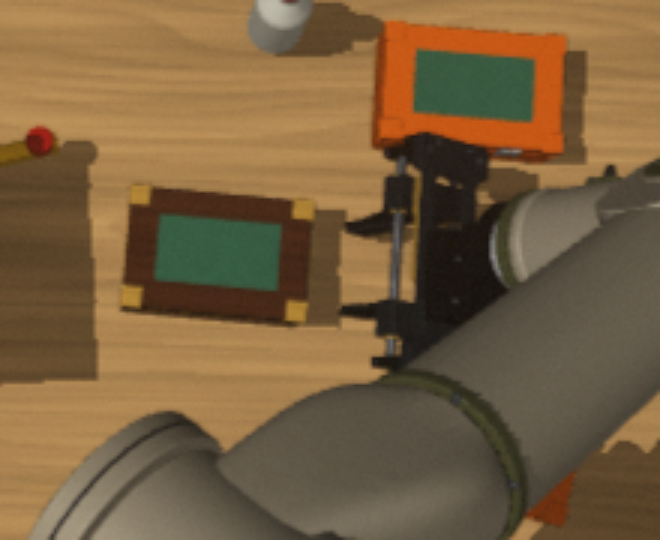

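View pics/s2.png

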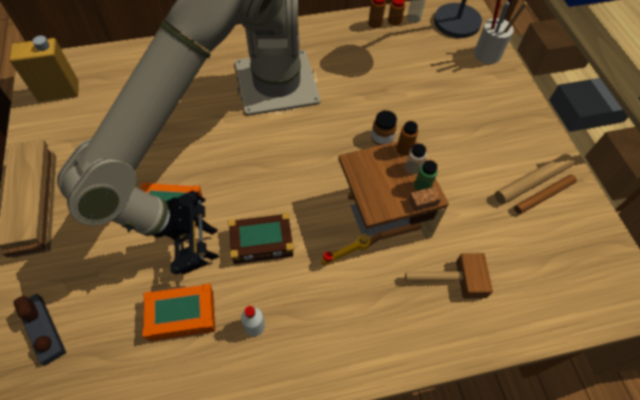

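```bash
cat >> h.py <<'E'
def path(L):
    # L mm beyond initial contact -> pose
    t=np.radians(7.9); x,y=-17.7,-399.
    if L<=60: return pose(x+L*np.sin(t),y+L*np.cos(t),30,-7.9,32)
    x+=60*np.sin(t);y+=60*np.cos(t); n=50;a=min(L-60,110)
    for i in range(n):
        th=t*(1-(i+.5)*a/n/110); x+=a/n*np.sin(th); y+=a/n*np.cos(th)
    yaw=-7.9*(1-a/110)
    if L>170: y+=L-170
    return pose(x,y,30,yaw,32)
E
python3 - <<'E'
from h import *
rel([path(L) for L in (-15,0,30,60,90,120)])
E
```

```text
x 0.0137 y 0.0004 z 0.0086  rx 0.0002 ry 0.0000 rz -0.0002  tcp [ 0.529 -0.272  0.084]
x 0.0264 y 0.0004 z 0.0165  rx 0.0002 ry 0.0000 rz -0.0002  tcp [ 0.53  -0.257  0.084]
x 0.0519 y 0.0003 z 0.0324  rx 0.0002 ry 0.0000 rz -0.0002  tcp [ 0.532 -0.227  0.084]
x 0.0773 y 0.0003 z 0.0483  rx 0.0002 ry 0.0000 rz -0.0002  tcp [ 0.534 -0.197  0.084]
x 0.1028 y 0.0014 z 0.0642  rx 0.0034 ry 0.0000 rz -0.0053  tcp [ 0.537 -0.167  0.084]
x 0.1283 y 0.0013 z 0.0801  rx 0.0065 ry 0.0000 rz -0.0104  tcp [ 0.539 -0.137  0.084]
```

Call:
{"method": "drive_tool", "body": {"plan": [{"rx": 0, "ry": 0, "rz": 0, "x": 0.007, "y": 0, "z": 0.0045, "fingers": 0.7}, {"rx": 0, "ry": 0, "rz": 0, "x": 0.014, "y": 0, "z": 0.009, "fingers": 0.7}, {"rx": 0, "ry": 0, "rz": 0, "x": 0.02, "y": 0, "z": 0.0125, "fingers": 0.7}, {"rx": 0, "ry": 0, "rz": 0, "x": 0.0264, "y": 0, "z": 0.0165, "fingers": 0.7}, {"rx": 0, "ry": 0, "rz": 0, "x": 0.032, "y": 0, "z": 0.02, "fingers": 0.7}, {"rx": 0, "ry": 0, "rz": 0, "x": 0.038, "y": 0, "z": 0.0237, "fingers": 0.7}, {"rx": 0, "ry": 0, "rz": 0, "x": 0.045, "y": 0, "z": 0.028, "fingers": 0.7}, {"rx": 0, "ry": 0, "rz": 0, "x": 0.0519, "y": 0, "z": 0.0324, "fingers": 0.7}, {"rx": 0, "ry": 0, "rz": 0, "x": 0.0519, "y": 0, "z": 0.0324, "fingers": 0.7}]}}

```text
time: 5.82
ee_pos: [0.5309, -0.2252, 0.0827]
eef_rot: [0.703, 0.655, 0.202, -0.189]
ft_force: [-0.5, -0.4, 0.0]
width: 0.0609
```

```bash
cat >> h.py <<'E'
def casepose(tag,cam='top'):
    c=snap(cam,tag);P=pts(c);C=c['color'].astype(int)
    g=nets.regions_of('case_center',cam)
    out=[]
    for o in g:
        m=o['region']&(P[...,2]>.044)&(P[...,2]<.056)
        q=P[m]
        if len(q)<200: continue
        rc=cv2.minAreaRect((q[:,:2]*1000).astype(np.float32)); col=C[m].mean(0)
        out.append((w2b(np.array(rc[0])/1000).round(1),np.round(rc[1],1),round(rc[2]-3.9,1),len(q),col.round()))
    return out
E
python3 - <<'E'
from h import *
s=monitor.read_state();print(s['time'],s['joint_positions'],s['ft_force'],s['width'],tipof(s))
for o in casepose('t3'): print(o)
rel([path(L) for L in (60,80,100,120,140,150)])
E
```

```text
5.825 [ 0.09957807  0.69477004  0.61113599  1.66063805 -0.85127783  1.38233882
  0.97217004] [-0.47676504 -0.36631918  0.04739937] 0.06085974469230299 (array([ -14.4, -367.5,   28.4]), array([-8.02, 32.11, -0.11]))
(array([ 120.1, -547.4]), array([151.7, 102.6]), 82.7, 2299, array([146.,  89.,  38.]))
x 0.0254 y 0.0011 z 0.0138  rx -0.0002 ry -0.0003 rz -0.0004  tcp [ 0.534 -0.197  0.084]
x 0.0424 y 0.0020 z 0.0245  rx 0.0019 ry -0.0003 rz -0.0038  tcp [ 0.536 -0.177  0.084]
x 0.0593 y 0.0023 z 0.0351  rx 0.0040 ry -0.0003 rz -0.0071  tcp [ 0.538 -0.157  0.084]
x 0.0763 y 0.0022 z 0.0458  rx 0.0061 ry -0.0003 rz -0.0105  tcp [ 0.539 -0.137  0.084]
x 0.0932 y 0.0015 z 0.0564  rx 0.0083 ry -0.0003 rz -0.0139  tcp [ 0.54  -0.117  0.084]
x 0.1017 y 0.0010 z 0.0617  rx 0.0093 ry -0.0003 rz -0.0156  tcp [ 0.54  -0.107  0.084]
```

View pics/t3.png

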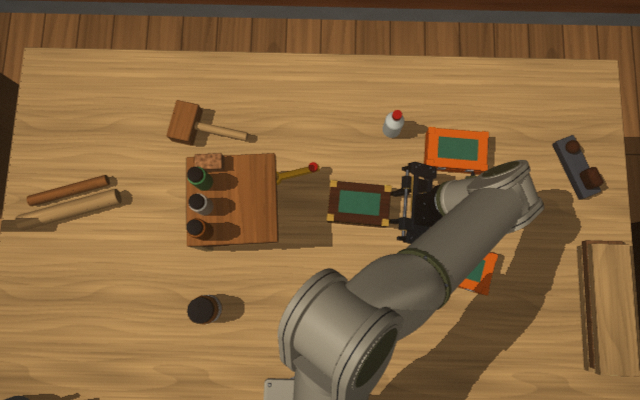

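```bash
cat >> h.py <<'E'
def green(C,P):
    C=C.astype(int)
    m=(C[...,1]>C[...,0]+15)&(C[...,1]>C[...,2]+5)&(P[...,2]>.044)&(P[...,2]<.056)&(abs(P[...,0]-.53)<.06)&(P[...,1]>-.24)
    n,l,s,c=cv2.connectedComponentsWithStats(m.astype(np.uint8))
    if n<2: return None
    k=1+np.argmax(s[1:,4]); q=P[l==k]
    rc=cv2.minAreaRect((q[:,:2]*1000).astype(np.float32)); return w2b(np.array(rc[0])/1000).round(1),np.round(rc[1],1),round(rc[2]-3.9,1),len(q)
E
python3 - <<'E'
from h import *
for n in('top','scene'):
    d=np.load(n+'0.npz');print(green(d['color'],d['P']))
    c=viewer.camera(n);print(green(c['color'],pts(c)))
E
```

```text
(array([  -8.7, -324.8]), array([97.9, 53.9]), 82.0, 845)
(array([  -3.8, -292.7]), array([98.3, 54. ]), 81.8, 852)
(array([  -8.5, -325. ]), array([99.8, 58.6]), 82.5, 805)
(array([  -3. , -292.7]), array([99.9, 57.2]), 81.2, 807)
```

Call:
{"method": "drive_tool", "body": {"plan": [{"rx": 0, "ry": 0, "rz": 0, "x": 0.0085, "y": 0, "z": 0.005, "fingers": 0.7}, {"rx": 0, "ry": 0, "rz": 0, "x": 0.017, "y": 0.0005, "z": 0.0095, "fingers": 0.7}, {"rx": 0, "ry": 0, "rz": 0, "x": 0.0254, "y": 0.001, "z": 0.0138, "fingers": 0.7}, {"rx": 0.001, "ry": 0, "rz": -0.002, "x": 0.034, "y": 0.0016, "z": 0.019, "fingers": 0.7}, {"rx": 0.002, "ry": 0, "rz": -0.0038, "x": 0.0424, "y": 0.002, "z": 0.0245, "fingers": 0.7}, {"rx": 0.003, "ry": 0, "rz": -0.0055, "x": 0.051, "y": 0.0022, "z": 0.03, "fingers": 0.7}, {"rx": 0.004, "ry": 0, "rz": -0.0071, "x": 0.0593, "y": 0.0023, "z": 0.0351, "fingers": 0.7}, {"rx": 0.005, "ry": 0, "rz": -0.0088, "x": 0.068, "y": 0.0023, "z": 0.0405, "fingers": 0.7}, {"rx": 0.0061, "ry": 0, "rz": -0.0105, "x": 0.0763, "y": 0.0022, "z": 0.0458, "fingers": 0.7}, {"rx": 0.0072, "ry": 0, "rz": -0.0122, "x": 0.085, "y": 0.0019, "z": 0.051, "fingers": 0.7}, {"rx": 0.0083, "ry": 0, "rz": -0.0139, "x": 0.0932, "y": 0.0015, "z": 0.0564, "fingers": 0.7}, {"rx": 0.0093, "ry": 0, "rz": -0.0156, "x": 0.1017, "y": 0.001, "z": 0.0617, "fingers": 0.7}]}}

```text
time: 7.52
ee_pos: [0.5402, -0.1074, 0.0844]
eef_rot: [0.665, 0.694, 0.191, -0.199]
ft_force: [1.0, -3.3, 0.3]
width: 0.0609
```

```bash
python3 - <<'E'
from h import *
s=monitor.read_state();print(s['time'],s['joint_positions'],s['ft_force'],s['width'],tipof(s))
for n in('top','scene'):
    c=snap(n,n[0]+'4');print(green(c['color'],pts(c)))
rel([path(L) for L in (150,160,170,200,230,260)])
E
```

```text
7.525 [-0.07809357  0.60769935  0.56405417  1.76600403 -0.83709108  1.29823956
  0.91462057] [ 0.99439514 -3.34701344  0.29311455] 0.06092540697218408 (array([  -2. , -250.2,   30.1]), array([-1.42, 32.04,  0.04]))
(array([   0.4, -198.5]), array([53.5, 51.5]), -3.1, 382)
(array([   0.3, -174.1]), array([56.8, 98.7]), -1.6, 733)
x -0.0008 y -0.0002 z -0.0005  rx -0.0001 ry -0.0004 rz 0.0003  tcp [ 0.54  -0.107  0.084]
x 0.0076 y 0.0003 z 0.0048  rx 0.0010 ry -0.0004 rz -0.0014  tcp [ 0.54  -0.097  0.084]
x 0.0161 y 0.0007 z 0.0101  rx 0.0020 ry -0.0004 rz -0.0031  tcp [ 0.54  -0.087  0.084]
x 0.0415 y -0.0000 z 0.0261  rx 0.0020 ry -0.0004 rz -0.0031  tcp [ 0.538 -0.057  0.084]
x 0.0669 y -0.0007 z 0.0420  rx 0.0020 ry -0.0004 rz -0.0031  tcp [ 0.536 -0.027  0.084]
x 0.0923 y -0.0014 z 0.0580  rx 0.0020 ry -0.0004 rz -0.0031  tcp [0.534 0.003 0.084]
```

View pics/s4.png

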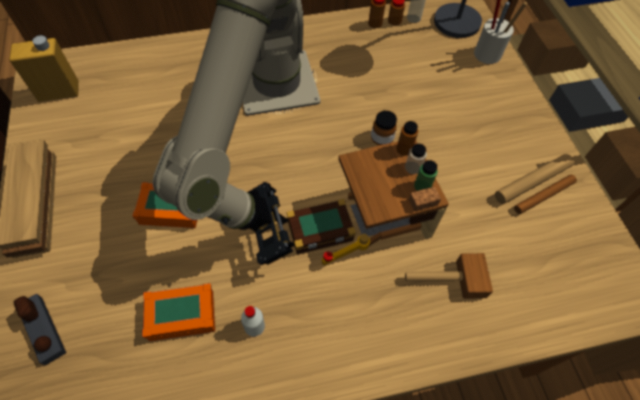

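Call:
{"method": "drive_tool", "body": {"plan": [{"rx": 0.001, "ry": 0, "rz": -0.0014, "x": 0.0076, "y": 0.0003, "z": 0.0048, "fingers": 0.7}, {"rx": 0.002, "ry": 0, "rz": -0.0031, "x": 0.0161, "y": 0.0007, "z": 0.0101, "fingers": 0.7}, {"rx": 0.002, "ry": 0, "rz": -0.0031, "x": 0.0246, "y": 0.0005, "z": 0.0154, "fingers": 0.7}, {"rx": 0.002, "ry": 0, "rz": -0.0031, "x": 0.0331, "y": 0.0002, "z": 0.0207, "fingers": 0.7}, {"rx": 0.002, "ry": 0, "rz": -0.0031, "x": 0.0415, "y": 0, "z": 0.0261, "fingers": 0.7}, {"rx": 0.002, "ry": 0, "rz": -0.0031, "x": 0.05, "y": -0.0002, "z": 0.0314, "fingers": 0.7}, {"rx": 0.002, "ry": 0, "rz": -0.0031, "x": 0.0585, "y": -0.0005, "z": 0.0367, "fingers": 0.7}, {"rx": 0.002, "ry": 0, "rz": -0.0031, "x": 0.0669, "y": -0.0007, "z": 0.042, "fingers": 0.7}, {"rx": 0.002, "ry": 0, "rz": -0.0031, "x": 0.0754, "y": -0.001, "z": 0.0473, "fingers": 0.7}, {"rx": 0.002, "ry": 0, "rz": -0.0031, "x": 0.0838, "y": -0.0012, "z": 0.0526, "fingers": 0.7}, {"rx": 0.002, "ry": 0, "rz": -0.0031, "x": 0.0923, "y": -0.0014, "z": 0.058, "fingers": 0.7}]}}

```text
time: 9.0
ee_pos: [0.5342, 0.0015, 0.0842]
eef_rot: [0.657, 0.701, 0.189, -0.201]
ft_force: [0.4, -4.7, 2.9]
width: 0.0608
```

```bash
python3 - <<'E'
from h import *
s=monitor.read_state();print(s['time'],s['joint_positions'],s['ft_force'],s['width'],tipof(s))
for n in('top','scene'):
    c=snap(n,n[0]+'5');print(green(c['color'],pts(c)))
rel([path(L) for L in (260,280,300,310,324)])
print(tipof(s))
i=cv2.imread('pics/s5.png')[120:300,200:460];cv2.imwrite('pics/s5c.png',cv2.resize(i,None,fx=3,fy=3))
E
```

```text
9.0 [-0.24232615  0.52204674  0.51832976  1.87395371 -0.86193602  1.18507971
  0.8024188 ] [ 0.3777778  -4.68133266  2.93714222] 0.06084238046077362 (array([  -1.6, -141.1,   29.9]), array([-1.500e-01,  3.205e+01,  2.000e-02]))
(array([ 13.6, -99.5]), array([0., 0.]), -3.9, 1)
(array([ -0.5, -93.2]), array([52.4, 39.3]), 0.2, 268)
x 0.0001 y -0.0001 z -0.0001  rx 0.0001 ry -0.0003 rz -0.0001  tcp [0.534 0.003 0.084]
x 0.0170 y -0.0001 z 0.0105  rx 0.0001 ry -0.0003 rz -0.0001  tcp [0.533 0.023 0.084]
x 0.0340 y -0.0001 z 0.0212  rx 0.0001 ry -0.0003 rz -0.0001  tcp [0.531 0.043 0.084]
x 0.0424 y -0.0001 z 0.0265  rx 0.0001 ry -0.0003 rz -0.0001  tcp [0.531 0.053 0.084]
x 0.0543 y -0.0001 z 0.0339  rx 0.0001 ry -0.0003 rz -0.0001  tcp [0.53  0.067 0.084]
(array([  -1.6, -141.1,   29.9]), array([-1.500e-01,  3.205e+01,  2.000e-02]))
```

View pics/s5c.png

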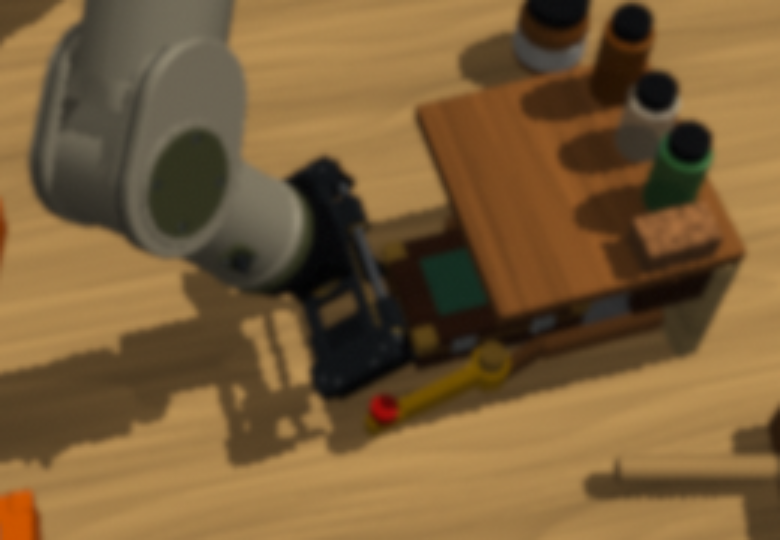

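View pics/t5.png

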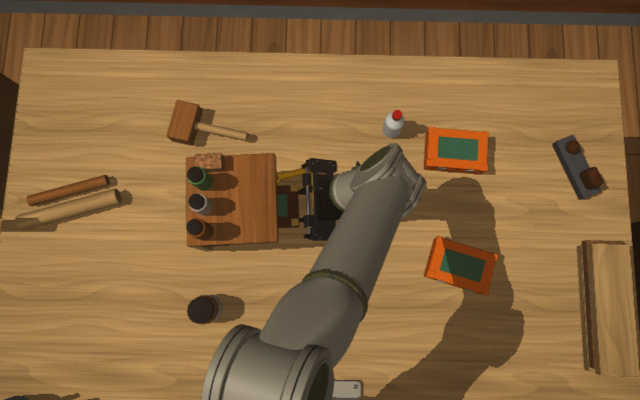

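Call:
{"method": "drive_tool", "body": {"plan": [{"rx": 0, "ry": 0, "rz": 0, "x": 0.0085, "y": 0, "z": 0.0053, "fingers": 0.7}, {"rx": 0, "ry": 0, "rz": 0, "x": 0.017, "y": 0, "z": 0.0106, "fingers": 0.7}, {"rx": 0, "ry": 0, "rz": 0, "x": 0.0254, "y": 0, "z": 0.0159, "fingers": 0.7}, {"rx": 0, "ry": 0, "rz": 0, "x": 0.034, "y": 0, "z": 0.0212, "fingers": 0.7}, {"rx": 0, "ry": 0, "rz": 0, "x": 0.0424, "y": 0, "z": 0.0265, "fingers": 0.7}, {"rx": 0, "ry": 0, "rz": 0, "x": 0.0475, "y": 0, "z": 0.0297, "fingers": 0.7}]}}

```text
time: 9.85
ee_pos: [0.5304, 0.0577, 0.0841]
eef_rot: [0.657, 0.702, 0.189, -0.202]
ft_force: [0.3, -4.1, 1.0]
width: 0.0611
```

```bash
python3 - <<'E'
from h import *
s=monitor.read_state();print(s['time'],s['joint_positions'],s['ft_force'],s['width'],tipof(s))
E
```

```text
9.85 [-0.32575426  0.48719883  0.48990054  1.91421847 -0.882416    1.12281596
  0.7312088 ] [ 0.28993704 -4.05498578  0.97577442] 0.06106129742941344 (array([ -1.7, -84.8,  29.8]), array([-1.100e-01,  3.206e+01,  1.000e-02]))
```

10 mm left; small steps of 2 mm watching the force.

Call:
{"method": "drive_tool", "body": {"plan": [{"rx": 0, "ry": 0, "rz": 0, "x": 0.0017, "y": 0, "z": 0.0011, "fingers": 0.7}, {"rx": 0, "ry": 0, "rz": 0, "x": 0.0034, "y": 0, "z": 0.0021, "fingers": 0.7}, {"rx": 0, "ry": 0, "rz": 0, "x": 0.0051, "y": 0, "z": 0.0032, "fingers": 0.7}, {"rx": 0, "ry": 0, "rz": 0, "x": 0.0068, "y": 0, "z": 0.0042, "fingers": 0.7}, {"rx": 0, "ry": 0, "rz": 0, "x": 0.0068, "y": 0, "z": 0.0042, "fingers": 0.7}]}}

```text
time: 10.48
ee_pos: [0.53, 0.065, 0.0842]
eef_rot: [0.657, 0.702, 0.189, -0.201]
ft_force: [-0.2, -3.0, 1.1]
width: 0.061
```

Call:
{"method": "drive_tool", "body": {"plan": [{"rx": 0, "ry": 0, "rz": 0, "x": 0.0008, "y": 0, "z": 0.0005, "fingers": 0.7}, {"rx": 0, "ry": 0, "rz": 0, "x": 0.0016, "y": 0, "z": 0.001, "fingers": 0.7}, {"rx": 0, "ry": 0, "rz": 0, "x": 0.0016, "y": 0, "z": 0.001, "fingers": 0.7}]}}

```text
time: 10.85
ee_pos: [0.5299, 0.0668, 0.0842]
eef_rot: [0.657, 0.702, 0.189, -0.201]
ft_force: [0.5, -2.4, 0.7]
width: 0.0611
```

```bash
python3 - <<'E'
from h import *
s=monitor.read_state();print(s['time'],s['ft_force'],tipof(s))
E
```

```text
10.85 [ 0.54707279 -2.44568747  0.69790764] (array([ -1.5, -75.7,  29.9]), array([-1.500e-01,  3.205e+01,  1.000e-02]))
```

Call:
{"method": "drive_tool", "body": {"plan": [{"rx": 0, "ry": 0, "rz": 0, "x": 0.0008, "y": 0, "z": 0.0005, "fingers": 0.7}, {"rx": 0, "ry": 0, "rz": 0, "x": 0.0016, "y": 0, "z": 0.001, "fingers": 0.7}, {"rx": 0, "ry": 0, "rz": 0, "x": 0.0016, "y": 0, "z": 0.001, "fingers": 0.7}]}}

```text
time: 11.22
ee_pos: [0.5297, 0.0687, 0.0842]
eef_rot: [0.657, 0.702, 0.189, -0.201]
ft_force: [0.3, -2.8, 0.3]
width: 0.0608
```

Call:
{"method": "drive_tool", "body": {"plan": [{"rx": 0, "ry": 0, "rz": 0, "x": 0.0008, "y": 0, "z": 0.0005, "fingers": 0.7}, {"rx": 0, "ry": 0, "rz": 0, "x": 0.0008, "y": 0, "z": 0.0005, "fingers": 0.7}]}}

```text
time: 11.48
ee_pos: [0.5297, 0.0692, 0.0842]
eef_rot: [0.657, 0.701, 0.189, -0.201]
ft_force: [-0.1, -4.6, 1.1]
width: 0.0608
```

```bash
python3 - <<'E'
from h import *
s=monitor.read_state();print(s['time'],s['ft_force'],tipof(s))
E
```

```text
11.475 [-0.13514496 -4.59607167  1.10082833] (array([ -1.5, -73.3,  29.9]), array([-1.700e-01,  3.202e+01,  2.000e-02]))
```

Call:
{"method": "drive_tool", "body": {"plan": [{"rx": 0, "ry": 0, "rz": 0, "x": 0.0008, "y": 0, "z": 0.0005, "fingers": 0.7}, {"rx": 0, "ry": 0, "rz": 0, "x": 0.0008, "y": 0, "z": 0.0005, "fingers": 0.7}]}}

```text
time: 11.72
ee_pos: [0.5298, 0.0694, 0.0842]
eef_rot: [0.658, 0.701, 0.189, -0.201]
ft_force: [-0.2, -6.1, 2.1]
width: 0.0606
```

Call:
{"method": "drive_tool", "body": {"plan": [{"rx": 0, "ry": 0, "rz": 0, "x": 0.0008, "y": 0, "z": 0.0005, "fingers": 0.7}, {"rx": 0, "ry": 0, "rz": 0, "x": 0.0008, "y": 0, "z": 0.0005, "fingers": 0.7}]}}

```text
time: 11.98
ee_pos: [0.5299, 0.0696, 0.0842]
eef_rot: [0.658, 0.701, 0.188, -0.2]
ft_force: [-0.4, -10.5, 2.9]
width: 0.0605
```

```bash
python3 - <<'E'
from h import *
s=monitor.read_state();print(s['time'],s['ft_force'],tipof(s))
for n in('top','scene'):
    c=snap(n,n[0]+'6')
i=cv2.imread('pics/s6.png')[120:300,200:460];cv2.imwrite('pics/s6c.png',cv2.resize(i,None,fx=3,fy=3))
E
```

```text
11.975 [ -0.37999481 -10.50603682   2.91638191] (array([ -1.2, -73. ,  29.8]), array([-0.23, 31.92,  0.05]))
```

View pics/s6c.png

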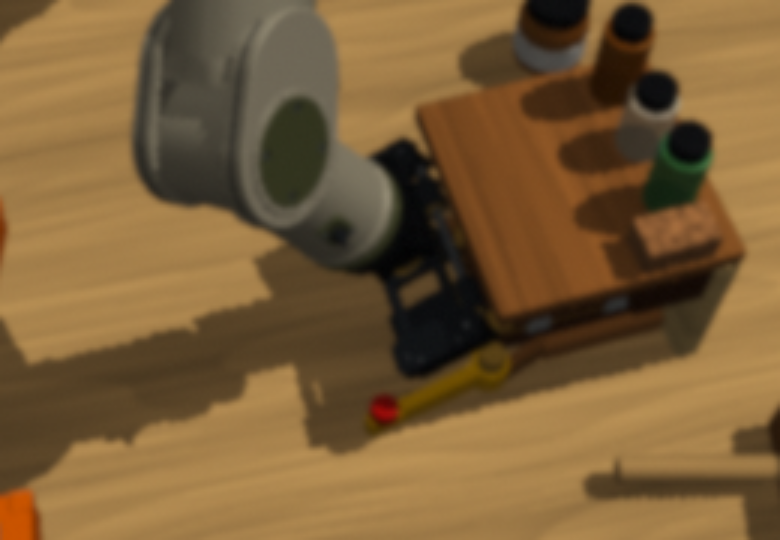

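Call:
{"method": "drive_tool", "body": {"plan": [{"rx": 0, "ry": 0, "rz": 0, "x": 0.0017, "y": 0, "z": 0.0011, "fingers": 0.7}, {"rx": 0, "ry": 0, "rz": 0, "x": 0.0017, "y": 0, "z": 0.0011, "fingers": 0.7}]}}

```text
time: 12.32
ee_pos: [0.5301, 0.0701, 0.0842]
eef_rot: [0.658, 0.701, 0.188, -0.199]
ft_force: [0.0, -16.4, 5.0]
width: 0.0608
```

```bash
python3 - <<'E'
from h import *
s=monitor.read_state();print(s['time'],s['ft_force'],s['torque'],tipof(s))
E
```

```text
12.325 [ 1.13860836e-02 -1.64438509e+01  4.95792787e+00] [-3.12668811  0.2270385   0.40282831] (array([ -0.8, -72.6,  29.7]), array([-0.29, 31.82,  0.09]))
```

Call:
{"method": "drive_tool", "body": {"plan": [{"rx": 0, "ry": 0, "rz": 0, "x": -0.01, "y": 0, "z": -0.006, "fingers": 0.7}, {"rx": 0, "ry": 0, "rz": 0, "x": -0.03, "y": 0, "z": -0.019, "fingers": 0.7}, {"rx": 0, "ry": 0, "rz": 0, "x": -0.06, "y": 0, "z": -0.0375, "fingers": 0.7}, {"rx": 0, "ry": 0, "rz": 0, "x": -0.09, "y": 0, "z": -0.056, "fingers": 0.3}, {"rx": 0, "ry": 0, "rz": 0, "x": -0.11, "y": 0, "z": -0.07, "fingers": 0}, {"rx": 0, "ry": 0, "rz": 0, "x": -0.08, "y": 0, "z": -0.12, "fingers": 0}, {"rx": 0, "ry": 0, "rz": 0, "x": -0.065, "y": 0, "z": -0.145, "fingers": 0}, {"rx": 0, "ry": 0, "rz": 0, "x": -0.065, "y": 0, "z": -0.145, "fingers": 0}]}}

```text
time: 13.32
ee_pos: [0.5391, -0.059, 0.1748]
eef_rot: [0.657, 0.702, 0.19, -0.2]
ft_force: [-0.1, -0.1, -0.7]
width: 0.0191
```

```bash
cat >> h.py <<'E'
def barp(phi,extra=0,a=15,b=11,rho=70):
    u=np.array([-np.cos(phi),-np.sin(phi)]);n=np.array([np.sin(phi),-np.cos(phi)])
    return np.array([74,-86])+rho*u+(7+extra+a*abs(n[0])+b*abs(n[1]))*n+[0,b]
E
python3 - <<'E'
from h import *
s=monitor.read_state();print(s['time'],s['ft_force'],s['joint_positions'],s['width'],tipof(s))
for n in('top','scene'):
    c=snap(n,n[0]+'7');P=pts(c);C=c['color'].astype(int)
    m=(C[...,0]>110)&(C[...,1]<60)&(C[...,2]<60)&(abs(P[...,0]-.62)<.04)&(abs(P[...,1]-.01)<.04)&(P[...,2]>.03)&(P[...,2]<.07)
    print(n,m.sum(),w2b(P[m].mean(0)) if m.any() else 0)
i=cv2.imread('pics/s7.png')[120:300,200:460];cv2.imwrite('pics/s7c.png',cv2.resize(i,None,fx=3,fy=3))
x,y=barp(1.76,12);print(x,y)
rel([pose(x,y,110,0,32),pose(x,y,30,0,32)])
E
```

```text
13.325 [-0.12254075 -0.06621025 -0.71024736] [-0.19559199  0.43702653  0.5956811   1.76985034 -0.75758208  1.3683078
  0.75226518] 0.019132924536385463 (array([  -0.7, -201.8,  120.5]), array([-1.000e-02,  3.204e+01,  2.400e-01]))
top 31 [  93.76219633 -186.90429067]
scene 40 [  97.08464096 -185.0767949 ]
122.32764256019189 -137.01743320097768
x 0.0503 y 0.1244 z 0.0408  rx 0.0002 ry -0.0002 rz -0.0003  tcp [0.658 0.014 0.164]
x 0.0079 y 0.1244 z 0.1086  rx 0.0002 ry -0.0002 rz -0.0003  tcp [0.658 0.014 0.084]
```

View pics/s7c.png

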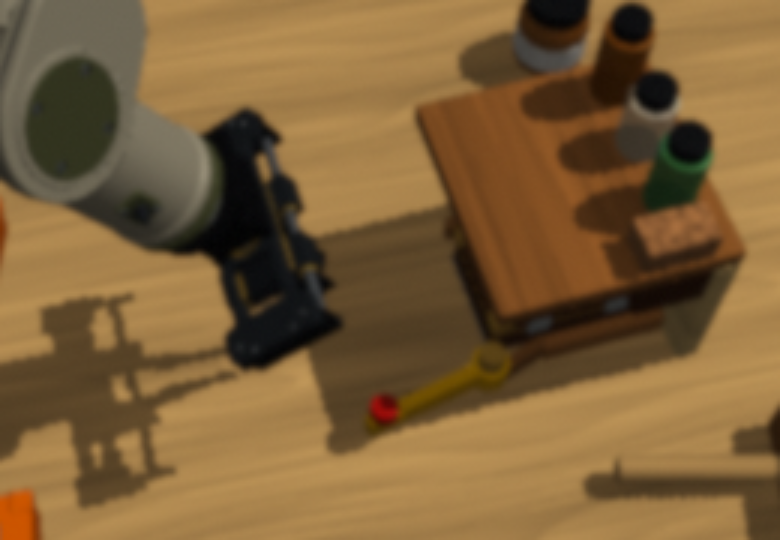

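View pics/t7.png

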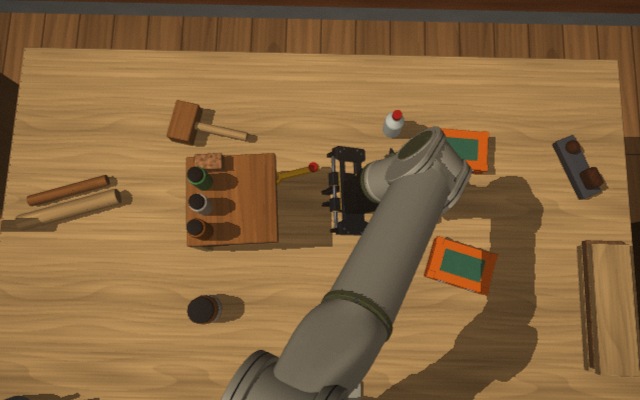

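```bash
python3 - <<'E'
from h import *
s=monitor.read_state();R=Q.from_quat(s['eef_rot']).as_matrix()
for n,pp in dict(top=[(425,150),(400,175),(380,185),(440,190),(462,180),(395,125)],scene=[(222,155),(245,180),(215,180),(235,200)]).items():
    c=viewer.camera(n);P=pts(c)
    for u,v in pp:
        p=P[v,u];print(n,u,v,p.round(3),'bay',w2b(p).round(),'tool',((p-s['ee_pos'])@R).round(3))
E
```

```text
top 425 150 [ 0.557 -0.186  0.477] bay [   8. -375.] tool [ 0.053  0.011 -0.326]
top 400 175 [ 0.514 -0.145  0.479] bay [ -31. -331.] tool [ 0.091 -0.029 -0.305]
top 380 185 [ 0.525 -0.126  0.344] bay [ -20. -313.] tool [ 0.035 -0.018 -0.182]
top 440 190 [ 0.489 -0.206  0.489] bay [ -61. -390.] tool [ 0.046 -0.058 -0.345]
top 462 180 [ 0.515 -0.252  0.447] bay [ -38. -438.] tool [-0.017 -0.035 -0.335]
top 395 125 [ 0.727 -0.189  0.084] bay [ 178. -389.] tool [-0.168  0.18  -0.001]
scene 222 155 [ 0.579 -0.177  0.444] bay [  31. -368.] tool [ 0.041  0.033 -0.295]
scene 245 180 [ 0.579 -0.147  0.356] bay [  32. -338.] tool [ 0.02   0.035 -0.204]
scene 215 180 [ 0.61  -0.197  0.42 ] bay [  61. -389.] tool [ 0.01   0.063 -0.286]
scene 235 200 [ 0.399 -0.186  0.   ] bay [-150. -364.] tool [-0.192 -0.147  0.083]
```

Call:
{"method": "drive_tool", "body": {"plan": [{"rx": 0, "ry": 0, "rz": 0, "x": 0, "y": 0.05, "z": 0, "fingers": 0}, {"rx": 0, "ry": 0, "rz": 0, "x": 0, "y": 0.1, "z": 0, "fingers": 0}, {"rx": 0, "ry": 0, "rz": 0, "x": 0.02, "y": 0.13, "z": 0.015, "fingers": 0}, {"rx": 0, "ry": 0, "rz": 0, "x": 0.05, "y": 0.13, "z": 0.041, "fingers": 0}, {"rx": 0, "ry": 0, "rz": 0, "x": 0.05, "y": 0.13, "z": 0.041, "fingers": 0}, {"rx": 0, "ry": 0, "rz": 0, "x": 0.05, "y": 0.13, "z": 0.041, "fingers": 0}]}}

```text
time: 14.28
ee_pos: [0.6632, 0.0136, 0.1634]
eef_rot: [0.657, 0.701, 0.188, -0.202]
ft_force: [-0.7, -0.5, -0.0]
width: 0.0006
```

```bash
python3 - <<'E'
from h import *
s=monitor.read_state();print(s['time'],s['ft_force'],s['joint_positions'],s['width'],tipof(s))
c=snap('scene','s8');c=snap('top','t8')
i=cv2.imread('pics/s8.png')[120:300,200:460];cv2.imwrite('pics/s8c.png',cv2.resize(i,None,fx=3,fy=3))
x,y=barp(1.77,14);print(x,y)
rel([pose(x,y,110,0,32),pose(x,y,32,0,32)])
E
```

```text
14.275 [-0.66666975 -0.49613446 -0.03462224] [-0.23794414  0.64947573  0.53362768  1.48286243 -0.86324775  1.38778941
  0.5975014 ] 0.0006175603103093059 (array([ 127.8, -137.8,  109.1]), array([-0.22, 32.03, -0.08]))
124.98326125565512 -136.11965629138754
x 0.0025 y -0.0029 z 0.0012  rx 0.0003 ry -0.0000 rz -0.0006  tcp [0.66  0.015 0.164]
x -0.0389 y -0.0029 z 0.0673  rx 0.0003 ry -0.0000 rz -0.0006  tcp [0.66  0.015 0.086]
```

View pics/s8c.png

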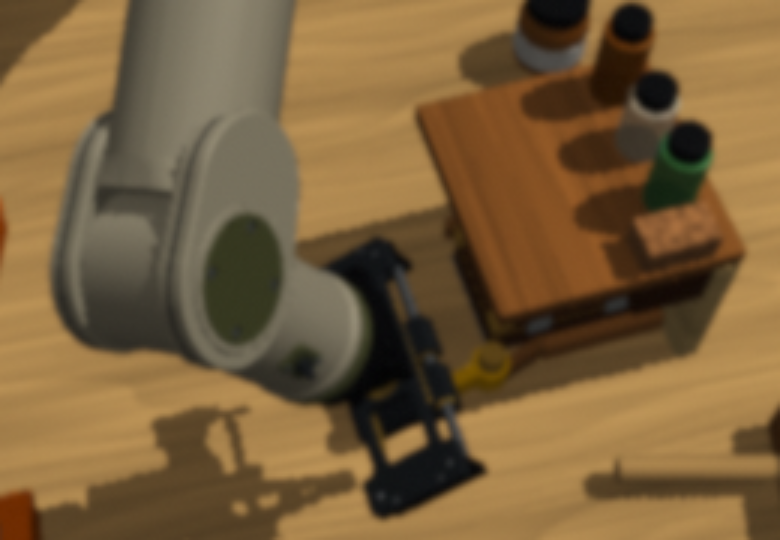

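View pics/t8.png

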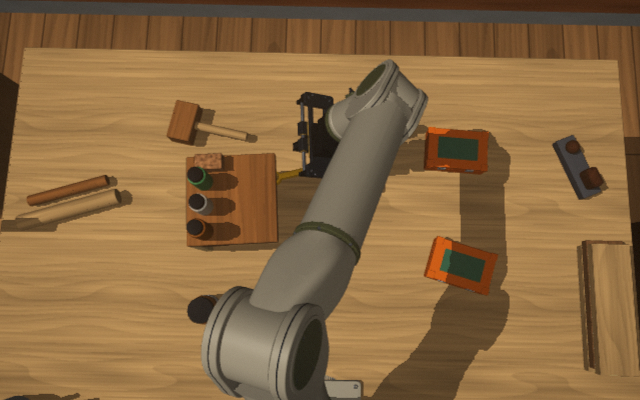

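Call:
{"method": "drive_tool", "body": {"plan": [{"rx": 0, "ry": 0, "rz": 0, "x": -0.013, "y": 0, "z": 0.022, "fingers": 0}, {"rx": 0, "ry": 0, "rz": 0, "x": -0.026, "y": 0, "z": 0.044, "fingers": 0}, {"rx": 0, "ry": 0, "rz": 0, "x": -0.039, "y": 0, "z": 0.067, "fingers": 0}, {"rx": 0, "ry": 0, "rz": 0, "x": -0.039, "y": 0, "z": 0.067, "fingers": 0}]}}

```text
time: 14.88
ee_pos: [0.6619, 0.0169, 0.0835]
eef_rot: [0.658, 0.701, 0.187, -0.203]
ft_force: [-1.2, -0.1, 0.0]
width: 0.0005
```

```bash
python3 - <<'E'
from h import *
s=monitor.read_state();print(s['time'],s['ft_force'],s['joint_positions'],s['width'],tipof(s))
T=[]
for ph in (1.77,1.6,1.4,1.2,1.0,.8,.6,.4,.2,.1,0):
    x,y=barp(ph,0);print(ph,x.round(),y.round());T.append(pose(x,y,32,0,32))
rel(T)
E
```

```text
14.875 [-1.20435311 -0.13761043  0.00669941] [-0.21871257  0.74224832  0.49547146  1.5224799  -0.91471477  1.29122244
  0.67975852] 0.0005091586647922835 (array([ 126.5, -134.4,   29.2]), array([-0.33, 32.08, -0.28]))
1.77 111.0 -139.0
1.6 98.0 -144.0
1.4 85.0 -148.0
1.2 72.0 -149.0
1.0 58.0 -148.0
0.8 43.0 -143.0
0.6 30.0 -135.0
0.4 18.0 -123.0
0.2 10.0 -109.0
0.1 6.0 -101.0
0 4.0 -93.0
x -0.0023 y -0.0154 z -0.0047  rx -0.0004 ry -0.0002 rz -0.0008  tcp [0.647 0.011 0.086]
x -0.0070 y -0.0283 z -0.0075  rx -0.0004 ry -0.0002 rz -0.0008  tcp [0.634 0.005 0.086]
x -0.0102 y -0.0412 z -0.0095  rx -0.0004 ry -0.0002 rz -0.0008  tcp [0.622 0.001 0.086]
x -0.0113 y -0.0547 z -0.0101  rx -0.0004 ry -0.0002 rz -0.0008  tcp [ 0.608 -0.002  0.086]
x -0.0101 y -0.0689 z -0.0092  rx -0.0004 ry -0.0002 rz -0.0008  tcp [ 0.594 -0.001  0.086]
x -0.0061 y -0.0832 z -0.0067  rx -0.0004 ry -0.0002 rz -0.0008  tcp [0.579 0.003 0.086]
x 0.0007 y -0.0966 z -0.0023  rx -0.0004 ry -0.0002 rz -0.0008  tcp [0.566 0.01  0.086]
x 0.0103 y -0.1082 z 0.0038  rx -0.0004 ry -0.0002 rz -0.0008  tcp [0.553 0.021 0.086]
x 0.0223 y -0.1172 z 0.0113  rx -0.0004 ry -0.0002 rz -0.0008  tcp [0.543 0.034 0.086]
x 0.0290 y -0.1205 z 0.0155  rx -0.0004 ry -0.0002 rz -0.0008  tcp [0.54  0.042 0.086]
x 0.0360 y -0.1228 z 0.0200  rx -0.0004 ry -0.0002 rz -0.0008  tcp [0.537 0.05  0.086]
```

Sweep the bar to about φ=0.6 first.

Call:
{"method": "drive_tool", "body": {"plan": [{"rx": 0, "ry": 0, "rz": 0, "x": -0.001, "y": -0.008, "z": -0.003, "fingers": 0}, {"rx": 0, "ry": 0, "rz": 0, "x": -0.0023, "y": -0.0154, "z": -0.0047, "fingers": 0}, {"rx": 0, "ry": 0, "rz": 0, "x": -0.005, "y": -0.022, "z": -0.006, "fingers": 0}, {"rx": 0, "ry": 0, "rz": 0, "x": -0.007, "y": -0.0283, "z": -0.0075, "fingers": 0}, {"rx": 0, "ry": 0, "rz": 0, "x": -0.009, "y": -0.035, "z": -0.0085, "fingers": 0}, {"rx": 0, "ry": 0, "rz": 0, "x": -0.0102, "y": -0.0412, "z": -0.0095, "fingers": 0}, {"rx": 0, "ry": 0, "rz": 0, "x": -0.011, "y": -0.048, "z": -0.01, "fingers": 0}, {"rx": 0, "ry": 0, "rz": 0, "x": -0.0113, "y": -0.0547, "z": -0.0101, "fingers": 0}, {"rx": 0, "ry": 0, "rz": 0, "x": -0.011, "y": -0.062, "z": -0.0097, "fingers": 0}, {"rx": 0, "ry": 0, "rz": 0, "x": -0.0101, "y": -0.0689, "z": -0.0092, "fingers": 0}, {"rx": 0, "ry": 0, "rz": 0, "x": -0.0085, "y": -0.076, "z": -0.008, "fingers": 0}, {"rx": 0, "ry": 0, "rz": 0, "x": -0.0061, "y": -0.0832, "z": -0.0067, "fingers": 0}]}}

```text
time: 16.38
ee_pos: [0.5806, 0.0024, 0.0893]
eef_rot: [0.657, 0.701, 0.189, -0.201]
ft_force: [2.7, 0.1, -0.4]
width: 0.0007
```

```bash
python3 - <<'E'
from h import *
s=monitor.read_state();print(s['time'],s['ft_force'],s['joint_positions'],s['width'],tipof(s))
c=snap('scene','s9');c=snap('top','t9')
for n in 'st':
    y0,x0=(120,200)if n=='s' else (120,180)
    i=cv2.imread(f'pics/{n}9.png')[y0:y0+180,x0:x0+260];cv2.imwrite(f'pics/{n}9c.png',cv2.resize(i,None,fx=3,fy=3))
T=[]
for ph in (.8,.6,.4,.2,.1,0):
    x,y=barp(ph,0);T.append(pose(x,y,32,0,32))
rel(T)
E
```

```text
16.375 [ 2.6639124   0.11757405 -0.4227187 ] [-0.23795995  0.59592969  0.51994476  1.7505689  -0.88068998  1.23248535
  0.76400908] 0.0007426004113506381 (array([  44.7, -143.4,   35. ]), array([-1.600e-01,  3.203e+01,  2.000e-02]))
x -0.0014 y -0.0006 z 0.0026  rx 0.0001 ry -0.0002 rz -0.0004  tcp [0.579 0.003 0.086]
x 0.0054 y -0.0140 z 0.0069  rx 0.0001 ry -0.0002 rz -0.0004  tcp [0.566 0.01  0.086]
x 0.0150 y -0.0257 z 0.0129  rx 0.0001 ry -0.0002 rz -0.0004  tcp [0.553 0.021 0.086]
x 0.0270 y -0.0347 z 0.0204  rx 0.0001 ry -0.0002 rz -0.0004  tcp [0.543 0.034 0.086]
x 0.0337 y -0.0379 z 0.0246  rx 0.0001 ry -0.0002 rz -0.0004  tcp [0.54  0.042 0.086]
x 0.0408 y -0.0402 z 0.0291  rx 0.0001 ry -0.0002 rz -0.0004  tcp [0.537 0.05  0.086]
```

View pics/s9c.png

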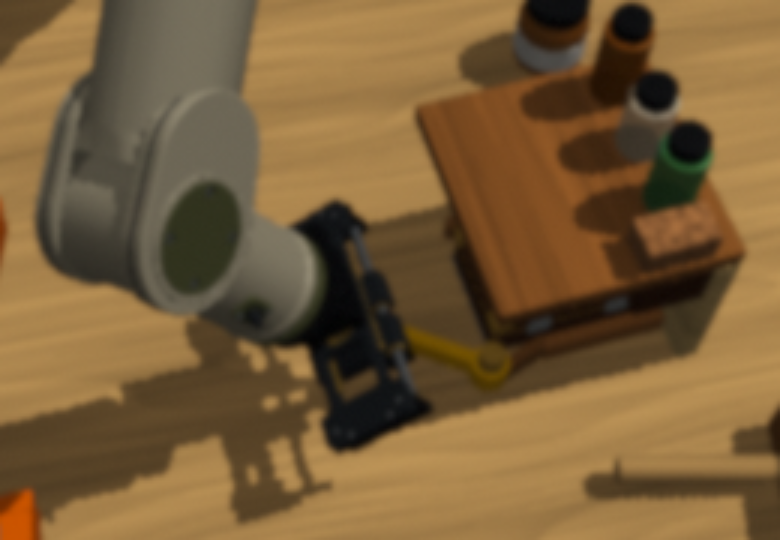

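View pics/t9c.png

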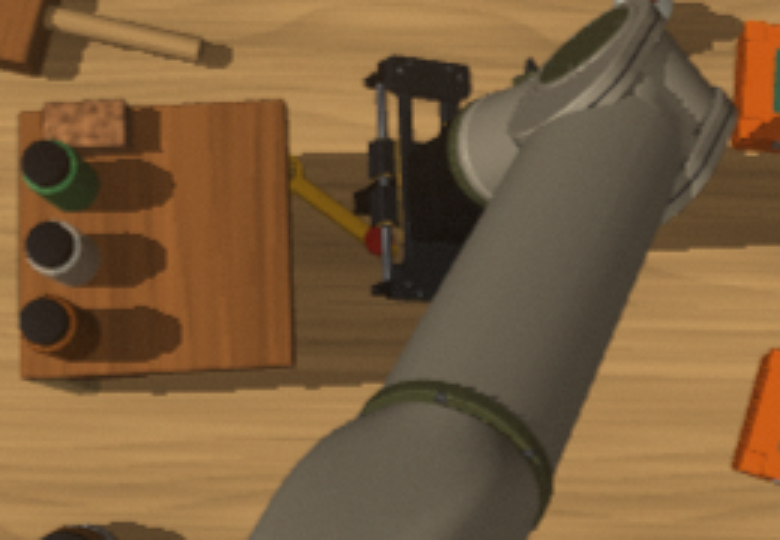

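Call:
{"method": "drive_tool", "body": {"plan": [{"rx": 0, "ry": 0, "rz": 0, "x": 0.002, "y": -0.007, "z": 0.0045, "fingers": 0}, {"rx": 0, "ry": 0, "rz": 0, "x": 0.0054, "y": -0.014, "z": 0.0069, "fingers": 0}, {"rx": 0, "ry": 0, "rz": 0, "x": 0.01, "y": -0.02, "z": 0.0098, "fingers": 0}, {"rx": 0, "ry": 0, "rz": 0, "x": 0.015, "y": -0.0257, "z": 0.0129, "fingers": 0}, {"rx": 0, "ry": 0, "rz": 0, "x": 0.021, "y": -0.03, "z": 0.0166, "fingers": 0}, {"rx": 0, "ry": 0, "rz": 0, "x": 0.027, "y": -0.0347, "z": 0.0204, "fingers": 0}, {"rx": 0, "ry": 0, "rz": 0, "x": 0.0337, "y": -0.0379, "z": 0.0246, "fingers": 0}, {"rx": 0, "ry": 0, "rz": 0, "x": 0.0337, "y": -0.0379, "z": 0.0246, "fingers": 0}]}}

```text
time: 17.48
ee_pos: [0.5399, 0.0426, 0.0863]
eef_rot: [0.657, 0.702, 0.189, -0.202]
ft_force: [-0.1, -0.1, -1.0]
width: 0.0004
```

```bash
python3 - <<'E'
from h import *
s=monitor.read_state();print(s['time'],s['ft_force'],s['joint_positions'],s['width'],tipof(s))
c=snap('scene','s10');c=snap('top','t10')
for n in 'st':
    y0,x0=(120,200)if n=='s' else (120,180)
    i=cv2.imread(f'pics/{n}10.png')[y0:y0+180,x0:x0+260];cv2.imwrite(f'pics/{n}10c.png',cv2.resize(i,None,fx=3,fy=3))
E
```

```text
17.475 [-0.11943595 -0.1332295  -0.98104663] [-0.31003727  0.51006882  0.50874516  1.88169248 -0.88220935  1.15440714
  0.74657602] 0.0003974561134591392 (array([   6.7, -100.5,   32.1]), array([-9.00e-02,  3.21e+01, -2.00e-02]))
```

View pics/s10c.png

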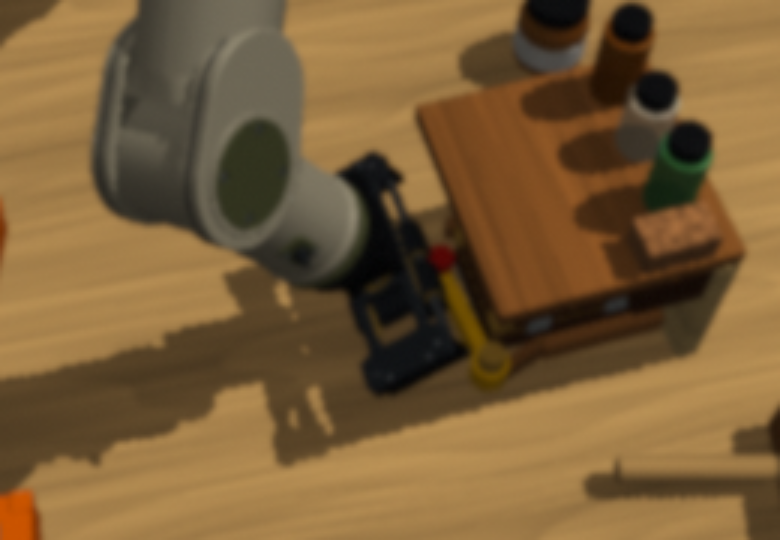

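Bar at about 0.1 rad. Push it on to the stop in small steps straight in.

Call:
{"method": "drive_tool", "body": {"plan": [{"rx": 0, "ry": 0, "rz": 0, "x": 0.002, "y": 0, "z": 0.0013, "fingers": 0}, {"rx": 0, "ry": 0, "rz": 0, "x": 0.004, "y": -0.001, "z": 0.0026, "fingers": 0}, {"rx": 0, "ry": 0, "rz": 0, "x": 0.006, "y": -0.001, "z": 0.0038, "fingers": 0}, {"rx": 0, "ry": 0, "rz": 0, "x": 0.0068, "y": -0.001, "z": 0.0043, "fingers": 0}, {"rx": 0, "ry": 0, "rz": 0, "x": 0.0068, "y": -0.001, "z": 0.0043, "fingers": 0}]}}

```text
time: 18.2
ee_pos: [0.5388, 0.0496, 0.0862]
eef_rot: [0.657, 0.702, 0.189, -0.202]
ft_force: [-0.5, -1.2, -0.4]
width: 0.0003
```

Call:
{"method": "drive_tool", "body": {"plan": [{"rx": 0, "ry": 0, "rz": 0, "x": 0.0008, "y": 0, "z": 0.0005, "fingers": 0}, {"rx": 0, "ry": 0, "rz": 0, "x": 0.0017, "y": 0, "z": 0.0011, "fingers": 0}, {"rx": 0, "ry": 0, "rz": 0, "x": 0.0017, "y": 0, "z": 0.0011, "fingers": 0}]}}

```text
time: 18.58
ee_pos: [0.5387, 0.0509, 0.0862]
eef_rot: [0.657, 0.701, 0.189, -0.201]
ft_force: [-2.4, -4.4, 0.1]
width: 0.0006
```

```bash
python3 - <<'E'
from h import *
s=monitor.read_state();print(s['time'],s['ft_force'],tipof(s))
E
```

```text
18.575 [-2.39491337 -4.42572182  0.09678807] (array([  6.2, -92.2,  31.9]), array([-0.19, 32.  ,  0.  ]))
```

Call:
{"method": "drive_tool", "body": {"plan": [{"rx": 0, "ry": 0, "rz": 0, "x": 0.0012, "y": 0, "z": 0.0008, "fingers": 0}, {"rx": 0, "ry": 0, "rz": 0, "x": 0.0017, "y": 0, "z": 0.0011, "fingers": 0}, {"rx": 0, "ry": 0, "rz": 0, "x": 0.0017, "y": 0, "z": 0.0011, "fingers": 0}]}}

```text
time: 18.95
ee_pos: [0.5386, 0.0515, 0.0862]
eef_rot: [0.658, 0.701, 0.188, -0.2]
ft_force: [-3.8, -10.6, 2.8]
width: 0.0008
```

```bash
python3 - <<'E'
from h import *
s=monitor.read_state();print(s['time'],s['ft_force'],tipof(s))
E
```

```text
18.95 [ -3.79323325 -10.59560663   2.79499699] (array([  6.3, -91.7,  31.8]), array([-2.600e-01,  3.191e+01,  1.000e-02]))
```

Call:
{"method": "drive_tool", "body": {"plan": [{"rx": 0, "ry": 0, "rz": 0, "x": -0.004, "y": 0, "z": -0.0025, "fingers": 0}, {"rx": 0, "ry": 0, "rz": 0, "x": -0.02, "y": 0, "z": -0.0125, "fingers": 0}, {"rx": 0, "ry": 0, "rz": 0, "x": -0.06, "y": 0, "z": -0.0375, "fingers": 0}, {"rx": 0, "ry": 0, "rz": 0, "x": -0.11, "y": 0, "z": -0.07, "fingers": 0}, {"rx": 0, "ry": 0, "rz": 0, "x": -0.14, "y": 0, "z": -0.12, "fingers": 0}, {"rx": 0, "ry": 0, "rz": 0, "x": -0.14, "y": 0, "z": -0.18, "fingers": 0}, {"rx": 0, "ry": 0, "rz": 0, "x": -0.16, "y": -0.03, "z": -0.23, "fingers": 0}, {"rx": 0, "ry": 0, "rz": 0, "x": -0.18, "y": -0.05, "z": -0.25, "fingers": 0}, {"rx": 0, "ry": 0, "rz": 0, "x": -0.18, "y": -0.05, "z": -0.25, "fingers": 0}, {"rx": 0, "ry": 0, "rz": 0, "x": -0.18, "y": -0.05, "z": -0.25, "fingers": 0}]}}

```text
time: 20.2
ee_pos: [0.5076, -0.2341, 0.2024]
eef_rot: [0.657, 0.701, 0.189, -0.202]
ft_force: [-0.2, 0.8, -0.6]
width: 0.0004
```

```bash
python3 - <<'E'
from h import *
s=monitor.read_state();print(s['time'],s['ft_force'],tipof(s))
for n in('top','scene'):
    c=snap(n,n[0]+'11');P=pts(c);C=c['color'].astype(int)
    B=np.stack([(P[...,:2]-O)@BX,(P[...,:2]-O)@BY],-1)*1000
    m=(C[...,0]>110)&(C[...,1]<60)&(C[...,2]<60)&(abs(B[...,0]+26)<50)&(abs(B[...,1]+86)<50)&(P[...,2]>.03)&(P[...,2]<.07)
    print(n,m.sum(),B[m].mean(0) if m.any() else 0)
    for l in('jar','glue','mallet'): print(l,[(np.round(o['centre'],3).tolist(),round(o['confidence'],2)) for o in nets.find_in(l,n)][:1])
i=cv2.imread('pics/s11.png')[120:300,200:460];cv2.imwrite('pics/s11c.png',cv2.resize(i,None,fx=3,fy=3))
# case points in scene view under shelf: side face x≈+50 and top near front
m=(P[...,2]>.04)&(P[...,2]<.056)&(B[...,1]>-78)&(B[...,1]<90)&(abs(B[...,0])<58)
print(m.sum(),B[m].min(0),B[m].max(0),np.median(P[m][:,2]))
E
```

```text
20.2 [-0.16900698  0.80420881 -0.61212574] (array([ -44.2, -374.3,  148.1]), array([-1.400e-01,  3.209e+01,  2.000e-02]))
top 0 0
jar [([0.279, 0.25, 0.086], 0.8)]
glue [([0.729, -0.183, 0.078], 0.79)]
mallet [([0.721, 0.33, 0.049], 0.69)]
scene 0 0
jar [([0.298, 0.258, 0.063], 0.88)]
glue [([0.758, -0.187, 0.078], 0.85)]
mallet [([0.735, 0.323, 0.044], 0.85)]
145 [-47.65412192 -77.74937242] [54.95543578 45.45684202] 0.04648437477982603
```

View pics/s11c.png

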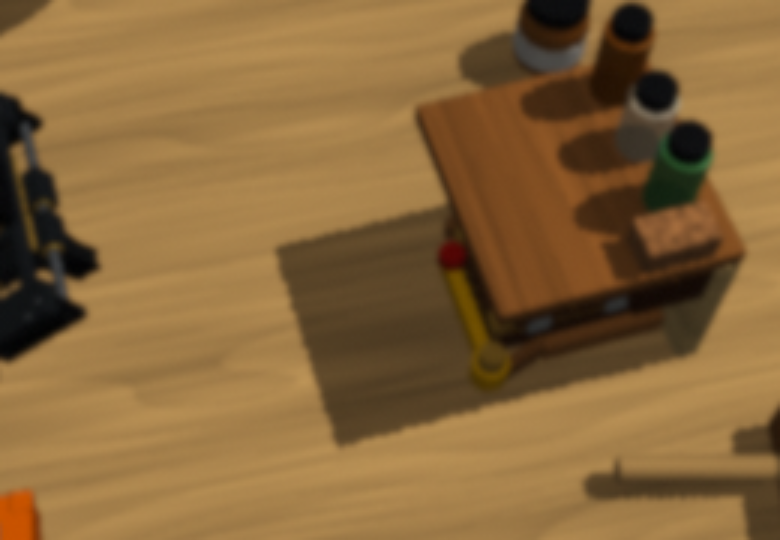

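View pics/t11.png

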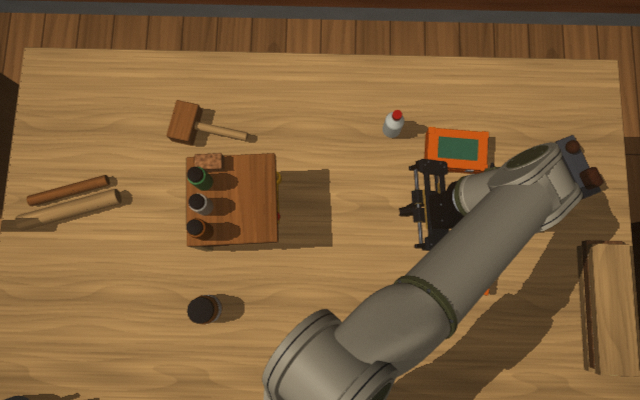

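```bash
python3 - <<'E'
from h import *
c=viewer.camera('scene');P=pts(c);C=c['color'].astype(int)
w=np.zeros((400,640),bool);w[195:215,335:365]=1
m=w&(C[...,0]>60)&(C[...,1]<.35*C[...,0])&(C[...,2]<.35*C[...,0])
v,u=np.where(m);print(m.sum(),u.mean(),v.mean(),w2b(np.median(P[m],0)),np.median(P[m],0)[2])
R=np.array(c['rotation']);R=Q.from_quat(R).as_matrix() if R.size==4 else R
K=np.array(c['camera_matrix'])
for ph in(0,.03,.06,.1,.15):
    p=np.append(b2w(74-100*np.cos(ph),-86-100*np.sin(ph)),.045);q=K@(R.T@(p-c['xyz']));print(ph,q[:2]/q[2])
y=w*0==0; Y=(C[...,0]>60)&(C[...,1]>.65*C[...,0])&(C[...,2]<.3*C[...,0])&(P[...,2]>.03)&(P[...,2]<.043)
Y[:200]=0;Y[250:]=0;Y[:,:340]=0;Y[:,372:]=0
q=np.array([w2b(p) for p in P[Y]]);f=np.polyfit(q[:,0],q[:,1],1);print(len(q),f)
E
```

```text
51 350.4313725490196 204.35294117647058 [-23.34457225 -85.99020301] 0.052506340545930286
0 [349.88778539 205.08435113]
0.03 [348.78136423 205.38173028]
0.06 [347.68638915 205.70843525]
0.1 [346.24575446 206.18927462]
0.15 [344.47895008 206.86219012]
215 [-1.95173901e-02 -8.59244241e+01]
```

```bash
python3 - <<'E'
from h import *
print(workorder.close_job(), monitor.read_state()['time'])
E
```

```text
the job is handed in; nothing more can be done
the job is handed in; nothing more can be done
```

The gouge case is home in its bay and the yellow bar is shut across its front. I handed the job in at about 20 s, with the arm clear of everything.

**Pushing the case:** I pushed it about 325 mm with both open fingertips leaned 32°, straightening it by about 8° on the way in. It stopped against the back board: the force rose from about 4 N to 16 N with almost no further movement. The fingertips stopped 2 mm further in than my calibrated home position. That is within the stated calibration error, and the bar showed the same offset.

**Shutting the bar:** I swept it shut with the closed fingers until it stopped firmly at about 10 N.

**Last checks, with the arm withdrawn:**
- **Bar:** the knob is at bay (-23, -86) mm against (-26, -86) when shut. A line fitted along the bar gives an angle within about 0.02 rad of shut.
- **Jar, glue bottle and mallet:** all within about 5 mm of where they started, which is roughly the networks' accuracy.
- **Orange look-alikes:** I did not use them. The gripper body passed just over one while I was lining up, with no contact force. In the last top view that one is in place; the other is mostly hidden behind the arm.

**Failed or weaker checks:** the first knob check found no red pixels because the knob lies in shadow; a looser colour threshold found it. The shelf hides the case's back end from the cameras, so that it is fully home rests on the contact force and on the bar shutting in front of it.

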